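# Swap two fittings on a dividing table and index it to the third stop

### The arm

A 6-joint arm with a two-finger parallel gripper is mounted at the origin on a cart in front of the work surface, level with it; the furniture and walls round the work are solid. World frame = base frame: x ahead of the robot, y to its left, z up, the work surface at z = 0. Lengths are in m, angles in rad, forces in N, time in s.
With the tool pointing down it reaches from about 0.425 to 1.125 m from the base axis. Payload 14.9 kg.
Tool frame: the origin (TCP) lies between the finger pads; the fingertips stand ahead of it and the grasp point (between the pads) is the TCP (env.tip_reach is the z of the fingertips in the tool frame, in m); z points along the fingers, y is the line along which they close (so a half turn about z gives the same grasp; the last joint's range is limited). The gripper opens to 91 mm and grips with 3 to 60 N. Pads are 32 mm wide; open, the fingers measure 118 mm over their backs; the gripper's body (76 mm by 178 mm) begins 60 mm behind the grasp point.
Start: joints at [-1.316, 0.379, 1.734, -0, 1.028, -0.033], TCP at [0.199, -0.671, 0.233] pointing down, gripper open.
Joint ranges: [-2.77, 2.77], [-0.74, 2.19], [0, 2.66], [-1.06, 4.2], [0.31, 2.87], [-3.08, 3.08]. Speed limits (rad/s): [1.89, 1.89, 2.39, 3.14, 3.14, 3.14].

### API

Orientations are given as a rotation vector (axis times angle).
In Python, from rig import env, imaging gives the robot as it stands.
- The arm moves only by the tool servo_tool, never from a script. Its argument "plan" is a list of rows, each an object with "offset": the shift along the tool's x, y, z in units of 0.5 m (1.0 is 0.5 m), a list of three; "yaw": the turn about the tool's z in units of pi rad (1.0 is pi rad); "hand": the finger opening in mm, from 0 to 91.2. In form: [{"offset": [x, y, z], "yaw": yaw, "hand": hand}, ...]. A call has 1 to 20 rows; each row is the pose to reach, as a shift and turn from the pose commanded when the call began, along the tool's axes at that moment, turning the shorter way round; what a row does not reach only later rows make up. A row lasts 1/10 s, in which the tool goes at most 50 mm and 8.59 degrees, less where a joint would pass 70% of its speed; a pose out of reach is approached as far as the arm can. A call with a number of a shift or a turn outside -1 to 1 is refused whole. A call with a gripper value outside its range is refused whole. The fingers move at their own pace and stop on an object; "newtons" is the grip in N (left out, the last holds). Time passes only in rows, so rows that repeat a pose let the fingers close. It gives the time, the measured TCP pose, the force, the opening and the grip force at its end, in the units of the state.
- env.get_state(): the state, without advancing time (a new reading comes with each control period).
- imaging.snapshot(name): name is "side" or "top" or "wrist"; returns the picture (420x560x3 uint8, red, green, blue); there is no depth.
- imaging.get_calibration(name): a dict with "camera_matrix" (3x3 intrinsics, pixels), "origin" and "attitude" of the camera in the world. Camera axes: x right, y down, z forward; pixel columns grow to the right and rows downward; lengths in m; the calibration is good to about 2 mm. A picture is of the moment at which its call begins: read the wrist's pose just before it. get_calibration takes no time and is no camera call; for the wrist camera it gives the pose at the moment of the call.
- env.sign_off(): hands the job in; it is judged then, once.
The state is a dict: "time": time; "joint_positions": joint angles; "qvel": joint speeds; "tau": joint torques, N m; "tool_pos": TCP position; "orientation": TCP orientation; "wrist_force": force on the tool from outside, world axes, zero at the start; "moment": the same for the moment, N m; "grip_width": opening from 0.0 (shut) to 1.0 (fully open); "finger_force": force on a finger pad.
Only numpy, scipy, OpenCV 4.12 (cv2) and the standard library are available. Lean on these libraries where they do the work, as an engineer would, in place of code of your own. Each camera call takes 0.05 s, during which the arm holds its last target. There are 200 camera calls.

### The job

On the round dividing table, swap the pipe reducer and the flanged bush, so that each stands upright, wide end down, inside the dark ring where the other one stood; the third, empty ring is free for use on the way. Then grip the black knob on the hub and turn it clockwise (seen from above), counting the clicks, to the third stop from where it stands now, without running past it and without upsetting the parts. Finish while still gripping the knob in that third stop; leave the other things on the bench alone.

Things in the scene. Friction and masses are not known exactly. Their poses are not given: they have to be found in the camera images.
- divider_base: fixed grey round base of the dividing table, 320 mm across, 17 mm high, standing on the bench; origin at the centre of its underside, on the turning axis. Black engraved marks on its rim show the stops, the first one broad; a black pointer line on the plate's edge stands at that broad mark at the start
- index_plate (a joint): angle of the steel plate (296 mm across, upper face 30 mm above the bench), which turns with its hub and knob; 0 at the start, grows clockwise seen from above. Detents every 0.419 rad (24 degrees): six stops, 0 to 2.094; the third click is 1.257. Between stops the detent resists with up to 0.2 N m, then pulls into the next. End stops block turning below 0 and past 2.094
- knob_grip (a point): middle of the black fluted round knob on the hub, on the turning axis, 115 mm above the bench: knob 45 mm across, 36 mm high, from 97 to 133 mm above the bench; the hub below it is 28 mm across. It is round, so it can be gripped at any yaw; its axes turn with the plate
- seat_a (a point): centre of the first seat on the plate surface, 30 mm above the bench, 105 mm from the turning axis: a flat dark ring, 68 mm inside and 74 mm outside diameter, flush with the plate (nothing stands up); the reducer stands here at the start. The seats turn with the plate
- seat_b (a point): the same for the second seat, where the flanged bush stands at the start
- seat_c (a point): the same for the third seat, empty at the start; the three seats are 120 degrees apart
- reducer: brownish dark grey pipe reducer, round, standing wide end down: 44 mm high, 55 mm across from the underside up to 20 mm, tapering to a collar 38 mm across from 29 to 44 mm; 0.15 to 0.31 kg; origin at the centre of its underside, z up
- bush: near-black steel flanged bush standing flange down: flange 56 mm across and 10 mm thick, above it a straight barrel 36 mm across up to the top at 48 mm, bore 22 mm (do not grip inside: filled for contact); 0.14 to 0.28 kg; origin at the centre of its underside, z up
- spray_can: bystander: spray can, 67 mm across, 199 mm high, origin at the centre of its underside
- small_tin: bystander: closed round tin, 71 mm across, 42 mm high, origin at the centre of its underside
- g_clamp: bystander: dark G-clamp lying flat on the bench, 94 x 171 x 22 mm, origin under its centre
There are look-alikes about, which are no part of the job. What is shaped like the bush but green or yellow is not meant.

How it is judged:
On the way, in this order (a step that is already met when the one before it is completed fails the run):
1. the reducer and the bush have changed seats and stand released, upright and inside the rings, the plate not yet turned out of its first position (horizontal distance between reducer and seat_b below 0.015 m and horizontal distance between bush and seat_a below 0.015 m and z of reducer in the frame of seat_b below 0.003 m and z of bush in the frame of seat_a below 0.003 m and angle between each of reducer, bush's own z axis and vertical below 0.1 rad and contact force between the fingers and reducer below 0.1 N and contact force between the fingers and bush below 0.1 N and value of joint index_plate below 0.2 rad), for 0.2 s.
2. the gripped knob is at the third stop (value of joint index_plate between 1.137 and 1.377 rad and contact force between the fingers and index_plate_c0 above 3 N), for 0.2 s.
At the end, for the whole second after the job is handed in: The plate stands still in its third stop (1.257 rad, within 0.12 rad) and the fingers still grip the knob (more than 3 N); the reducer stands upright in the ring where the bush was (centre within 15 mm) and the bush upright in the ring where the reducer was (centre within 15 mm) (all of step 2 and velocity of joint index_plate between -0.05 and 0.05 rad/s and distance between the grasp point and knob_grip below 0.04 m and horizontal distance between reducer and seat_b below 0.015 m and horizontal distance between bush and seat_a below 0.015 m and z of reducer in the frame of seat_b below 0.003 m and z of bush in the frame of seat_a below 0.003 m and angle between each of reducer, bush's own z axis and vertical below 0.1 rad); the arm keeps its last pose, push and grip.
It fails at once if the plate is turned past the third stop (more than 0.2 rad beyond it) (value of joint index_plate above 1.457 rad).
It fails at once if a bystander is moved more than 3 cm (distance of any of spray_can, small_tin, g_clamp from where it was at the start of the episode above 0.03 m).
It also fails if it takes over 72 s, if anything falls off the work surface, if the arm or the gripper's body presses on something with over 40 N, if the wrist force passes 120 N, or if a joint passes its speed limit or range.

## Working session

There is one attempt and no reset: what is moved stays moved. The work goes in short steps, Python scripts to look and compute and a tool call to move; the robot and the scene stay as the last step left them, time stands still between calls to the robot, and variables do not carry over. Pictures are saved under pics/ and viewed, at most 10 in all, crops included, and the job is handed in when it is done.

Besides the shell and the picture viewer there is one more tool, called after ">>>" as a command line: name --argument value ..., lists and objects as JSON in quotes. servo_tool: Moves the arm, as the interface text tells. Its arguments: {"type":"object","properties":{"plan":{"type":"array","items":{"type":"object","properties":{"offset":{"type":"array","items":{"type":"number","minimum":-1,"maximum":1}},"yaw":{"type":"number","minimum":-1,"maximum":1},"hand":{"type":"number"}}}},"newtons":{"type":"number"}},"required":["plan"]}

```bash
mkdir -p pics; ls
python3 - <<'E'
from rig import env, imaging
import cv2, numpy as np
s=env.get_state(); print({k:np.round(v,3).tolist() for k,v in s.items()}, env.tip_reach)
for n in("side","top"):
    im=imaging.snapshot(n); cv2.imwrite(f"pics/{n}0.png",im[:,:,::-1]); c=imaging.get_calibration(n); print(n,{k:np.round(v,4).tolist() for k,v in c.items()})
print({k:np.round(v,4).tolist() for k,v in imaging.get_calibration("wrist").items()})
E
```

```text
pics
{'time': 0.0, 'joint_positions': [-1.316, 0.379, 1.735, -0.0, 1.028, -0.033], 'qvel': [0.001, -0.0, 0.001, -0.002, 0.0, 0.002], 'tau': [0.005, -76.372, -43.436, 0.065, 0.042, -0.0], 'tool_pos': [0.199, -0.671, 0.232], 'orientation': [-3.108, -0.45, 0.0], 'wrist_force': [0.417, -0.381, -0.529], 'moment': [-0.015, -0.012, -0.017], 'finger_force': 0.0, 'grip_width': 0.998} 0.019
side {'camera_matrix': [[500.1206, 0.0, 276.8423], [0.0, 500.1206, 212.5346], [0.0, 0.0, 1.0]], 'origin': [0.2631, 1.3957, 0.7433], 'attitude': [-0.267, 2.5434, -1.6514]}
top {'camera_matrix': [[405.2975, 0.0, 280.2033], [0.0, 405.2975, 208.7574], [0.0, 0.0, 1.0]], 'origin': [0.3965, -0.0646, 1.1306], 'attitude': [-2.117, 2.18, -0.1157]}
{'camera_matrix': [[332.9992, 0.0, 282.2916], [0.0, 332.9992, 204.1061], [0.0, 0.0, 1.0]], 'origin': [0.2771, -0.6483, 0.3855], 'attitude': [2.3229, -1.7346, -0.2543]}
```

View pics/top0.png

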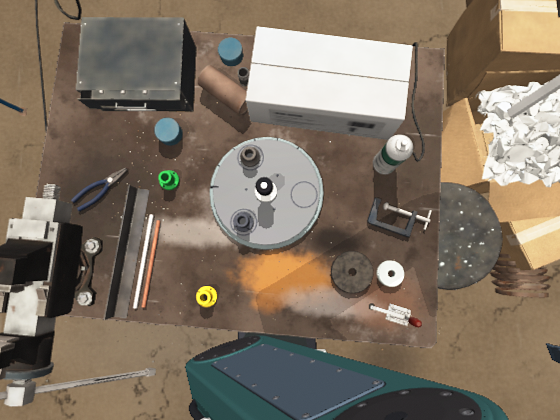

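View pics/side0.png

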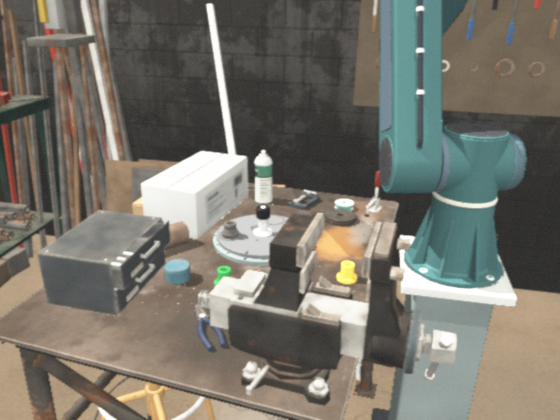

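The top view shows the dividing table centred near pixel (266,192). One dark part is at (250,155), another at (243,220), and the empty ring is at (304,194). The look-alikes are a green bush (168,180), a yellow bush (206,296) and small dark items at (243,75). In the side view the vise partly hides the table. I'll check the two candidates in a close crop.

```bash
cat > h.py <<'E'
import numpy as np, cv2
from rig import env, imaging
from scipy.spatial.transform import Rotation as R
def ray(c,px):
    K=np.array(c["camera_matrix"]); d=np.linalg.inv(K)@np.array([px[0],px[1],1.]); return np.array(c["origin"]),R.from_rotvec(c["attitude"]).as_matrix()@d
def onz(c,px,z):
    o,d=ray(c,px); return o+d*(z-o[2])/d[2]
def proj(c,p):
    q=R.from_rotvec(c["attitude"]).as_matrix().T@(np.array(p)-np.array(c["origin"])); q=np.array(c["camera_matrix"])@q; return q[:2]/q[2]
def tri(rs):
    A=0;b=0
    for o,d in rs:
        d=d/np.linalg.norm(d); P=np.eye(3)-np.outer(d,d); A=A+P; b=b+P@o
    x=np.linalg.solve(A,b); return x,[np.linalg.norm((np.eye(3)-np.outer(d,d)/(d@d))@(x-o)) for o,d in rs]
E
python3 - <<'E'
from h import *
im=cv2.imread("pics/top0.png"); c=imaging.get_calibration("top")
cv2.imwrite("pics/crop0.png",cv2.resize(im[130:255,200:335],None,fx=4.4,fy=4.4,interpolation=cv2.INTER_CUBIC))
for n,p,z in[("table",(266,192),.03),("p1",(250,155),.045),("p2",(243,221),.045),("knob",(264,186),.133),("seat",(304,194),.03),("can",(398,148),.199),("clamp",(390,218),.01)]: print(n,onz(c,p,z).round(3))
E
```

```text
table [ 0.583 -0.01   0.03 ]
p1 [0.685 0.031 0.045]
p2 [0.503 0.054 0.045]
knob [ 0.581 -0.01   0.133]
seat [ 0.574 -0.114  0.03 ]
can [ 0.649 -0.331  0.199]
clamp [ 0.502 -0.35   0.01 ]
```

View pics/crop0.png

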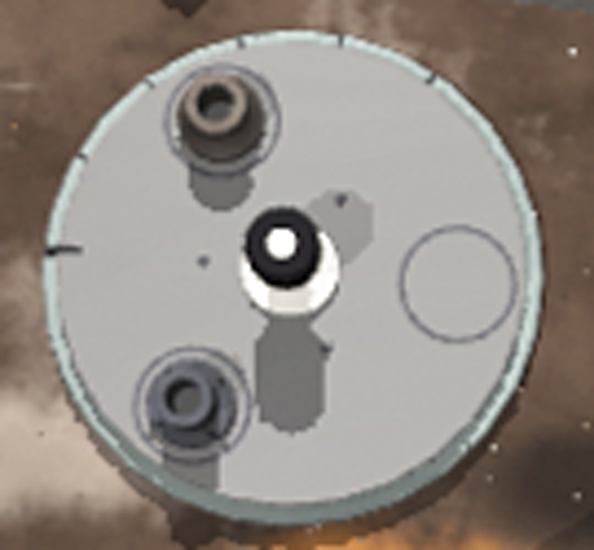

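The crop settles it. The brownish tapered part at crop (220,118), full picture (250,157), is the reducer. The blue-black flanged part at crop (190,400), full picture (243,221), is the bush. Empty seat C is at crop (458,284), full picture (304,194). Green and yellow bushes are rejected. Next I'll plan a wrist view.

```bash
cat >> h.py <<'E'
def tool():
    s=env.get_state(); return np.array(s["tool_pos"]),R.from_rotvec(s["orientation"]).as_matrix()
def go(p,ang):
    """offset units & yaw for target TCP p and tool-x world angle (deg)"""
    t,M=tool(); a=np.degrees(np.arctan2(M[1,0],M[0,0])); y=(a-ang+180)%360-180
    return (M.T@(np.array(p)-t)/.5).round(4), round(y/180,4), round(a,2)
E
python3 - <<'E'
from h import *
c=imaging.get_calibration("wrist"); t,M=tool()
print(M.round(3)); print(M.T@(np.array(c["origin"])-t)); print((M.T@R.from_rotvec(c["attitude"]).as_matrix()).round(3))
c=imaging.get_calibration("top")
P={n:onz(c,(200+x/4.4,130+y/4.4),.03)[:2] for n,(x,y) in dict(A=(222,122),B=(194,405),C=(458,284)).items()}
o=sum(P.values())/3; print("axis",o.round(4))
for n,p in P.items(): d=p-o; print(n,p.round(4),np.linalg.norm(d).round(4),np.degrees(np.arctan2(d[1],d[0])).round(1))
print(go((.50,0,.36),17),go((0.2,-.67,.36),17))
E
```

```text
[[ 0.959  0.284 -0.   ]
 [ 0.284 -0.959  0.001]
 [ 0.    -0.001 -1.   ]]
[ 0.08176481  0.00044929 -0.15312262]
[[ 0.    -0.958 -0.286]
 [ 1.     0.     0.   ]
 [-0.    -0.286  0.958]]
axis [ 0.5848 -0.0102]
A [0.6807 0.0314] 0.1045 23.4
B [0.5014 0.0522] 0.1041 143.2
C [ 0.5723 -0.1141] 0.1047 -96.9
(array([ 0.9589, -1.1158, -0.2542]), np.float64(-0.0028), np.float64(16.49)) (array([ 0.0032, -0.0012, -0.2553]), np.float64(-0.0028), np.float64(16.49))
```

>>> servo_tool --plan '[{"offset":[0,0,-0.08],"yaw":0,"hand":91},{"offset":[0.06,-0.055,-0.16],"yaw":0,"hand":91},{"offset":[0.12,-0.11,-0.2],"yaw":0,"hand":91},{"offset":[0.19,-0.18,-0.21],"yaw":0,"hand":91},{"offset":[0.26,-0.245,-0.21],"yaw":0,"hand":91},{"offset":[0.33,-0.31,-0.21],"yaw":0,"hand":91},{"offset":[0.4,-0.375,-0.21],"yaw":0,"hand":91},{"offset":[0.47,-0.44,-0.21],"yaw":0,"hand":91},{"offset":[0.53,-0.5,-0.21],"yaw":0,"hand":91},{"offset":[0.58,-0.54,-0.21],"yaw":0,"hand":91},{"offset":[0.58,-0.54,-0.21],"yaw":0,"hand":91}]'

```text
time: 1.2
tool_pos: [0.4014, -0.3274, 0.3378]
orientation: [-3.108, -0.455, -0.0]
wrist_force: [1.5, -0.4, -0.1]
grip_width: 0.998
finger_force: 0.0
```

```bash
python3 -c "
from h import *
print(env.get_state()['time'],tool()[0],go((.64,.01,.26),23.4))"
```

```text
1.2 [ 0.40137438 -0.32739777  0.33783775] (array([ 0.6507, -0.5095,  0.156 ]), np.float64(-0.0374), np.float64(16.66))
```

>>> servo_tool --plan '[{"offset":[0.07,-0.055,0],"yaw":0,"hand":91},{"offset":[0.14,-0.11,0],"yaw":-0.01,"hand":91},{"offset":[0.22,-0.17,0.02],"yaw":-0.02,"hand":91},{"offset":[0.3,-0.235,0.05],"yaw":-0.03,"hand":91},{"offset":[0.38,-0.3,0.08],"yaw":-0.037,"hand":91},{"offset":[0.46,-0.36,0.11],"yaw":-0.037,"hand":91},{"offset":[0.54,-0.42,0.14],"yaw":-0.037,"hand":91},{"offset":[0.61,-0.475,0.156],"yaw":-0.037,"hand":91},{"offset":[0.65,-0.51,0.156],"yaw":-0.037,"hand":91},{"offset":[0.65,-0.51,0.156],"yaw":-0.037,"hand":91},{"offset":[0.65,-0.51,0.156],"yaw":-0.037,"hand":91}]'

```text
time: 2.3
tool_pos: [0.6393, 0.0066, 0.2593]
orientation: [-3.077, -0.632, 0.002]
wrist_force: [0.1, -0.3, 0.3]
grip_width: 0.997
finger_force: 0.0
```

Run:
```python
from h import *
c=imaging.get_calibration("wrist"); im=imaging.snapshot("wrist"); cv2.imwrite("pics/w1.png",im[:,:,::-1]); np.save("w1.npy",c,allow_pickle=True)
print(tool()[0])
for p in [(.6807,.0314,.03),(.5014,.0522,.03),(.5723,-.1141,.03),(.5848,-.0102,.133),(.6807,.0314,.074),(.5014,.0522,.078)]: print(p,proj(c,p).round(1))
```

```text
[0.63904907 0.00595698 0.25956963]
(0.6807, 0.0314, 0.03) [276.1 135.8]
(0.5014, 0.0522, 0.03) [205.8 261.8]
(0.5723, -0.1141, 0.03) [348.7 262.1]
(0.5848, -0.0102, 0.133) [275.2 261.1]
(0.6807, 0.0314, 0.074) [275.3 139.8]
(0.5014, 0.0522, 0.078) [196.4 281.1]
```

View pics/w1.png

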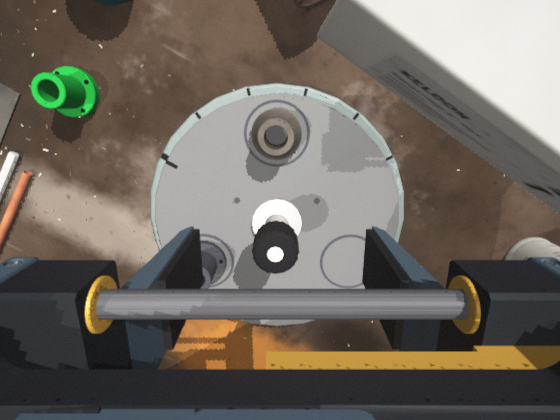

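The wrist view shows the reducer in its ring at (276,134), the knob at (276,247), part of the bush at (212,262) and the empty ring at (347,262). They sit close to the predicted pixels. Next I'll measure heights and centres from the two views.

```bash
cat >> h.py <<'E'
def ells(g,x0,y0,r,amin,amax,ths):
    """ellipse fits of dark blobs around (x0,y0), 4x upsampled"""
    k=6; out=[]
    s=cv2.resize(g[y0-r:y0+r,x0-r:x0+r],None,fx=k,fy=k,interpolation=cv2.INTER_CUBIC)
    for th in ths:
        cs,_=cv2.findContours((s<th).astype(np.uint8),cv2.RETR_LIST,cv2.CHAIN_APPROX_NONE)
        for q in cs:
            if len(q)<20: continue
            (cx,cy),(a,b),_=cv2.fitEllipse(q); A=cv2.contourArea(q)/k/k
            if amin<A<amax and a/b>.75 and abs(A*k*k/(np.pi*a*b/4)-1)<.06: out.append((th,round(x0-r+(cx+.5)/k-.5,2),round(y0-r+(cy+.5)/k-.5,2),round(a/k,1),round(b/k,1)))
    return out
E
python3 - <<'E'
from h import *
w=cv2.imread("pics/w1.png",0); t=cv2.imread("pics/top0.png",0)
print("wrist red"); [print(e) for e in ells(w,276,134,45,80,5000,(50,70,90,110,130,150))]
print("top red"); [print(e) for e in ells(t,250,156,24,20,900,(50,70,90,110,130,150))]
print("top bush"); [print(e) for e in ells(t,243,221,24,20,900,(50,70,90,110,130,150))]
print("wrist knob"); [print(e) for e in ells(w,276,247,40,300,3000,(50,70))]
print("top knob"); [print(e) for e in ells(t,264,186,24,60,900,(50,70))]
print("top C"); [print(e) for e in ells(t,304,194,24,60,900,(130,150))]
E
```

```text
wrist red
(90, 274.84, 137.38, 21.8, 23.6)
(110, 275.07, 137.11, 23.6, 24.4)
(130, 275.12, 137.02, 25.1, 25.6)
(130, 275.48, 136.44, 34.7, 36.4)
(130, 274.3, 137.48, 62.4, 82.3)
(150, 274.39, 137.37, 63.4, 83.0)
top red
(90, 248.22, 152.66, 7.7, 8.6)
(110, 248.29, 152.79, 8.6, 9.1)
(130, 248.3, 152.92, 9.5, 10.0)
(150, 250.06, 159.54, 25.3, 33.0)
top bush
(90, 240.79, 219.46, 7.9, 8.9)
(110, 243.14, 222.34, 18.7, 19.1)
wrist knob
(70, 274.98, 247.24, 45.9, 51.8)
top knob
(50, 263.88, 186.08, 16.0, 17.5)
(70, 263.89, 185.97, 16.4, 18.0)
top C
(150, 303.58, 194.15, 24.4, 24.7)
(150, 303.57, 194.2, 26.6, 26.8)
```

Run:
```python
from h import *
w=np.load("w1.npy",allow_pickle=True).item(); t=imaging.get_calibration("top")
def T(n,a,b): x,e=tri([ray(w,a),ray(t,b)]); print(n,x.round(4),np.round(e,4))
T("reducer top",(275.1,137.0),(248.3,152.95))
T("knob",(275,247.24),(263.9,186))
# ring C / A seen by wrist, ring outer by hough-ish ellipse on edges
g=cv2.imread("pics/w1.png",0); k=6
for n,(x0,y0,r) in dict(A=(276,134,36),C=(349,262,34)).items():
    s=cv2.resize(g[y0-r:y0+r,x0-r:x0+r],None,fx=k,fy=k,interpolation=cv2.INTER_CUBIC)
    for th in(125,140,150):
        cs,_=cv2.findContours((s<th).astype(np.uint8),cv2.RETR_LIST,cv2.CHAIN_APPROX_NONE)
        for q in cs:
            (cx,cy),(wd,hh)=cv2.boundingRect(q)[:2],cv2.boundingRect(q)[2:]
            if wd>40*k and hh>40*k: print(n,th,x0-r+(cx+wd/2)/k-.5,y0-r+(cy+hh/2)/k-.5,wd/k,hh/k)
print("C top",onz(t,(303.58,194.17),.03))
print("red z=.074 top/wrist",onz(t,(248.3,152.95),.074),onz(w,(275.1,137),.074))
print("bush bore z=.078, flange z=.04",onz(t,(240.8,219.46),.078),onz(t,(243.14,222.34),.038))
```

```text
reducer top [0.683  0.0329 0.0729] [0.0003 0.0003]
knob [ 0.5858 -0.0086  0.1053] [0.0003 0.0003]
A 125 276.0833333333333 131.66666666666666 61.5 61.333333333333336
A 125 276.6666666666667 134.66666666666666 65.33333333333333 69.66666666666667
A 140 276.0833333333333 131.66666666666666 60.5 60.333333333333336
A 140 276.6666666666667 134.41666666666666 66.0 70.16666666666667
A 150 276.5833333333333 134.33333333333334 66.5 70.33333333333333
C 125 348.5 261.5 68.0 68.0
C 140 343.1666666666667 261.1666666666667 42.666666666666664 49.666666666666664
C 140 348.5 261.5 68.0 68.0
C 150 343.1666666666667 261.1666666666667 42.333333333333336 49.0
C 150 348.5 261.5 68.0 68.0
C top [ 0.57336487 -0.11272473  0.03      ]
red z=.074 top/wrist [0.68261102 0.03309015 0.074     ] [0.6831824  0.03266782 0.074     ]
bush bore z=.078, flange z=.04 [0.5038857  0.05562381 0.078     ] [0.49993504 0.05396602 0.038     ]
```

Run:
```python
from h import *
w=np.load("w1.npy",allow_pickle=True).item(); t=imaging.get_calibration("top")
print("seat A",tri([ray(w,(276.1,131.7)),ray(t,(250.45,157.7))])); print("seat C",tri([ray(w,(348.5,262)),ray(t,(303.6,194.2))]))
print(onz(w,(276.1,131.7),.03))
print(go((.683,.033,.12),23),go((.683,.033,.054),23))
```

```text
seat A (array([0.68400143, 0.03277431, 0.01717769]), [np.float64(0.00025238995626868864), np.float64(0.00025238995626869704)])
seat C (array([ 0.57300336, -0.11278939,  0.03218027]), [np.float64(0.0001299074846529817), np.float64(0.00012990748465288595)])
[0.68492961 0.03318623 0.03      ]
(array([ 0.1023, -0.0151,  0.2791]), np.float64(0.0008), np.float64(23.14)) (array([ 0.1024, -0.0151,  0.4111]), np.float64(0.0008), np.float64(23.14))
```

>>> servo_tool --plan '[{"offset":[0.05,-0.008,0.05],"yaw":0,"hand":91},{"offset":[0.1,-0.015,0.11],"yaw":0,"hand":91},{"offset":[0.102,-0.015,0.18],"yaw":0,"hand":91},{"offset":[0.102,-0.015,0.24],"yaw":0,"hand":91},{"offset":[0.102,-0.015,0.29],"yaw":0,"hand":91},{"offset":[0.102,-0.015,0.33],"yaw":0,"hand":91},{"offset":[0.102,-0.015,0.37],"yaw":0,"hand":91},{"offset":[0.102,-0.015,0.4],"yaw":0,"hand":91},{"offset":[0.102,-0.015,0.41],"yaw":0,"hand":91},{"offset":[0.102,-0.015,0.41],"yaw":0,"hand":91},{"offset":[0.102,-0.015,0.41],"yaw":0,"hand":91}]'

```text
time: 3.45
tool_pos: [0.6839, 0.0336, 0.0558]
orientation: [3.078, 0.63, 0.002]
wrist_force: [-0.1, -0.0, -0.1]
grip_width: 0.994
finger_force: 0.0
```

>>> servo_tool --plan '[{"offset":[0,0,0],"yaw":0,"hand":60},{"offset":[0,0,0],"yaw":0,"hand":45},{"offset":[0,0,0],"yaw":0,"hand":45},{"offset":[0,0,0],"yaw":0,"hand":45},{"offset":[0,0,0],"yaw":0,"hand":45},{"offset":[0,0,0],"yaw":0,"hand":45},{"offset":[0,0,0],"yaw":0,"hand":45}]' --newtons 25

```text
time: 4.15
tool_pos: [0.6834, 0.0337, 0.055]
orientation: [3.078, 0.63, 0.0]
wrist_force: [0.2, 0.2, 2.6]
grip_width: 0.581
finger_force: 25.0
```

Run:
```python
from h import *
print(go((.6834,.0337,.19),83),go((.573,-.113,.19),83),go((.573,-.113,.0555),83))
```

```text
(array([ 1.0e-04,  0.0e+00, -2.7e-01]), np.float64(-0.3325), np.float64(23.15)) (array([-0.3183,  0.183 , -0.27  ]), np.float64(-0.3325), np.float64(23.15)) (array([-0.3183,  0.183 , -0.001 ]), np.float64(-0.3325), np.float64(23.15))
```

>>> servo_tool --plan '[{"offset":[0,0,-0.03],"yaw":0,"hand":45},{"offset":[0,0,-0.08],"yaw":0,"hand":45},{"offset":[0,0,-0.14],"yaw":0,"hand":45},{"offset":[0,0,-0.2],"yaw":0,"hand":45},{"offset":[0,0,-0.25],"yaw":-0.02,"hand":45},{"offset":[-0.03,0.017,-0.27],"yaw":-0.05,"hand":45},{"offset":[-0.07,0.04,-0.27],"yaw":-0.09,"hand":45},{"offset":[-0.11,0.063,-0.27],"yaw":-0.13,"hand":45},{"offset":[-0.15,0.086,-0.27],"yaw":-0.17,"hand":45},{"offset":[-0.19,0.109,-0.27],"yaw":-0.21,"hand":45},{"offset":[-0.23,0.132,-0.27],"yaw":-0.25,"hand":45},{"offset":[-0.27,0.155,-0.27],"yaw":-0.29,"hand":45},{"offset":[-0.3,0.173,-0.27],"yaw":-0.32,"hand":45},{"offset":[-0.318,0.183,-0.27],"yaw":-0.3325,"hand":45},{"offset":[-0.318,0.183,-0.27],"yaw":-0.3325,"hand":45},{"offset":[-0.318,0.183,-0.2],"yaw":-0.3325,"hand":45},{"offset":[-0.318,0.183,-0.14],"yaw":-0.3325,"hand":45},{"offset":[-0.318,0.183,-0.09],"yaw":-0.3325,"hand":45},{"offset":[-0.318,0.183,-0.05],"yaw":-0.3325,"hand":45},{"offset":[-0.318,0.183,-0.05],"yaw":-0.3325,"hand":45}]'

```text
time: 6.15
tool_pos: [0.572, -0.1121, 0.078]
orientation: [-2.352, -2.079, 0.003]
wrist_force: [-0.1, -0.1, -2.8]
grip_width: 0.584
finger_force: 25.0
```

>>> servo_tool --plan '[{"offset":[0,0,0.02],"yaw":0,"hand":45},{"offset":[0,0,0.035],"yaw":0,"hand":45},{"offset":[0,0,0.044],"yaw":0,"hand":45},{"offset":[0,0,0.049],"yaw":0,"hand":45},{"offset":[0,0,0.049],"yaw":0,"hand":45},{"offset":[0,0,0.049],"yaw":0,"hand":45}]'

```text
time: 6.75
tool_pos: [0.5733, -0.113, 0.0557]
orientation: [2.353, 2.081, 0.0]
wrist_force: [0.4, -0.2, -2.1]
grip_width: 0.581
finger_force: 25.0
```

>>> servo_tool --plan '[{"offset":[0,0,0.001],"yaw":0,"hand":45},{"offset":[0,0,0.002],"yaw":0,"hand":45},{"offset":[0,0,0.002],"yaw":0,"hand":60},{"offset":[0,0,0.002],"yaw":0,"hand":75},{"offset":[0,0,0.002],"yaw":0,"hand":91},{"offset":[0,0,0.002],"yaw":0,"hand":91},{"offset":[0,0,-0.03],"yaw":0,"hand":91},{"offset":[0,0,-0.08],"yaw":0,"hand":91},{"offset":[0,0,-0.14],"yaw":0,"hand":91},{"offset":[0,0,-0.2],"yaw":0,"hand":91},{"offset":[0,0,-0.26],"yaw":0,"hand":91},{"offset":[0,0,-0.28],"yaw":0,"hand":91},{"offset":[0,0,-0.28],"yaw":0,"hand":91}]'

```text
time: 8.05
tool_pos: [0.5739, -0.1131, 0.1975]
orientation: [2.351, 2.08, 0.003]
wrist_force: [-0.3, -0.9, 1.0]
grip_width: 1.0
finger_force: 0.0
```

Run:
```python
from h import *
print(tool()[0],go((.502,.0545,.19),143),go((.502,.0545,.064),143))
```

```text
[ 0.5738675  -0.11313963  0.19752157] (array([ 0.3153, -0.1836,  0.0143]), np.float64(-0.3333), np.float64(83.0)) (array([ 0.3153, -0.1844,  0.2663]), np.float64(-0.3333), np.float64(83.0))
```

>>> servo_tool --plan '[{"offset":[0.03,-0.017,0],"yaw":-0.04,"hand":91},{"offset":[0.07,-0.04,0],"yaw":-0.08,"hand":91},{"offset":[0.11,-0.063,0],"yaw":-0.12,"hand":91},{"offset":[0.15,-0.086,0],"yaw":-0.16,"hand":91},{"offset":[0.19,-0.109,0],"yaw":-0.2,"hand":91},{"offset":[0.23,-0.132,0],"yaw":-0.24,"hand":91},{"offset":[0.27,-0.155,0],"yaw":-0.28,"hand":91},{"offset":[0.3,-0.173,0],"yaw":-0.32,"hand":91},{"offset":[0.315,-0.184,0],"yaw":-0.333,"hand":91},{"offset":[0.315,-0.184,0],"yaw":-0.333,"hand":91},{"offset":[0.315,-0.184,0],"yaw":-0.333,"hand":91}]'

```text
time: 9.15
tool_pos: [0.501, 0.0543, 0.1951]
orientation: [-1.002, -2.977, 0.0]
wrist_force: [0.1, 0.3, 0.8]
grip_width: 0.998
finger_force: 0.0
```

Run:
```python
from h import *
c=imaging.get_calibration("wrist"); im=imaging.snapshot("wrist"); cv2.imwrite("pics/w2.png",im[:,:,::-1]); np.save("w2.npy",c,allow_pickle=True)
p=proj(c,(.502,.0545,.078)); print(tool()[0],p,proj(c,(.502,.054,.03)))
g=cv2.cvtColor(im,cv2.COLOR_RGB2GRAY); x,y=p.astype(int)
E=ells(g,x,y,60,150,12000,(50,70,90,110,130,150)); [print(e) for e in E]
```

```text
[0.501168   0.05408666 0.19519841] [282.99626549 204.63978921] [282.55387179 191.02322509]
(110, np.float64(284.37), np.float64(206.3), 26.3, 27.5)
```

View pics/w2.png

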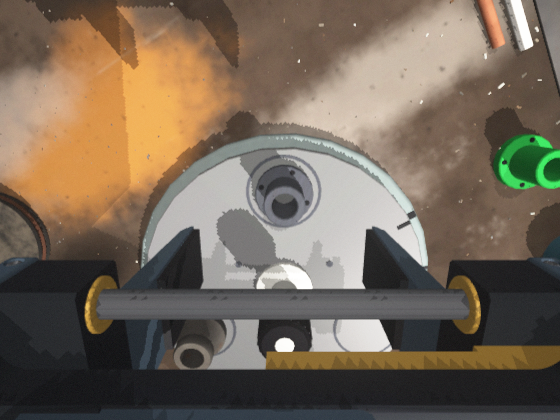

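The bush is centred between the fingers at (284,205), with its ring at about (284,190), and the reducer stands upright at (198,340) in ring C. I'll check the bush height, then grasp.

Run:
```python
from h import *
w=np.load("w2.npy",allow_pickle=True).item(); t=imaging.get_calibration("top")
print(tri([ray(w,(284.4,206.3)),ray(t,(240.8,219.46))]), onz(w,(284.4,206.3),.078), onz(w,(284,190.5),.03))
print(go((.5025,.055,.065),143))
```

```text
(array([0.50337743, 0.0551835 , 0.0809559 ]), [np.float64(0.00022838358300225785), np.float64(0.00022838358300224498)]) [0.50389001 0.05456068 0.078     ] [0.50243768 0.05545561 0.03      ]
(array([-0.0011,  0.0031,  0.2604]), np.float64(-0.0012), np.float64(142.79))
```

>>> servo_tool --plan '[{"offset":[-0.001,0.003,0.05],"yaw":-0.001,"hand":91},{"offset":[-0.001,0.003,0.11],"yaw":-0.001,"hand":91},{"offset":[-0.001,0.003,0.16],"yaw":-0.001,"hand":91},{"offset":[-0.001,0.003,0.2],"yaw":-0.001,"hand":91},{"offset":[-0.001,0.003,0.235],"yaw":-0.001,"hand":91},{"offset":[-0.001,0.003,0.255],"yaw":-0.001,"hand":91},{"offset":[-0.001,0.003,0.262],"yaw":-0.001,"hand":91},{"offset":[-0.001,0.003,0.262],"yaw":-0.001,"hand":91},{"offset":[-0.001,0.003,0.262],"yaw":-0.001,"hand":60},{"offset":[-0.001,0.003,0.262],"yaw":-0.001,"hand":40},{"offset":[-0.001,0.003,0.262],"yaw":-0.001,"hand":26},{"offset":[-0.001,0.003,0.262],"yaw":-0.001,"hand":26},{"offset":[-0.001,0.003,0.262],"yaw":-0.001,"hand":26},{"offset":[-0.001,0.003,0.262],"yaw":-0.001,"hand":26},{"offset":[-0.001,0.003,0.262],"yaw":-0.001,"hand":26},{"offset":[-0.001,0.003,0.262],"yaw":-0.001,"hand":26}]' --newtons 25

```text
time: 10.8
tool_pos: [0.5023, 0.0555, 0.0644]
orientation: [-0.994, -2.98, -0.0]
wrist_force: [0.1, 0.7, 1.0]
grip_width: 0.391
finger_force: 25.0
```

Run:
```python
from h import *
t,M=tool(); z=t[2]
print(t,go((.682,.033,.20),23),go((.682,.033,z),23))
```

```text
[0.50229469 0.05548178 0.06443549] (array([-0.3145,  0.1797, -0.2711]), np.float64(0.6673), np.float64(143.12)) (array([-0.3145,  0.1797, -0.    ]), np.float64(0.6673), np.float64(143.12))
```

>>> servo_tool --plan '[{"offset":[0,0,-0.03],"yaw":0,"hand":26},{"offset":[0,0,-0.09],"yaw":0,"hand":26},{"offset":[0,0,-0.15],"yaw":0,"hand":26},{"offset":[0,0,-0.21],"yaw":0.03,"hand":26},{"offset":[0,0,-0.26],"yaw":0.07,"hand":26},{"offset":[-0.02,0.012,-0.27],"yaw":0.11,"hand":26},{"offset":[-0.05,0.029,-0.27],"yaw":0.15,"hand":26},{"offset":[-0.08,0.046,-0.27],"yaw":0.19,"hand":26},{"offset":[-0.11,0.063,-0.27],"yaw":0.23,"hand":26},{"offset":[-0.14,0.08,-0.27],"yaw":0.27,"hand":26},{"offset":[-0.17,0.097,-0.27],"yaw":0.31,"hand":26},{"offset":[-0.2,0.114,-0.27],"yaw":0.35,"hand":26},{"offset":[-0.23,0.131,-0.27],"yaw":0.39,"hand":26},{"offset":[-0.26,0.149,-0.27],"yaw":0.43,"hand":26},{"offset":[-0.29,0.166,-0.27],"yaw":0.47,"hand":26},{"offset":[-0.31,0.178,-0.27],"yaw":0.51,"hand":26},{"offset":[-0.315,0.181,-0.27],"yaw":0.55,"hand":26},{"offset":[-0.315,0.181,-0.27],"yaw":0.59,"hand":26},{"offset":[-0.315,0.181,-0.27],"yaw":0.63,"hand":26},{"offset":[-0.315,0.181,-0.27],"yaw":0.667,"hand":26}]'

```text
time: 12.8
tool_pos: [0.6823, 0.0334, 0.2004]
orientation: [-3.08, -0.62, 0.0]
wrist_force: [-0.5, 0.3, -1.8]
grip_width: 0.386
finger_force: 25.0
```

Run:
```python
from h import *
t,M=tool()
print(t,go((.6828,.0334,.0644),23),env.get_state()['joint_positions'])
```

```text
[0.68234339 0.03335373 0.200421  ] (array([0.0009, 0.0003, 0.272 ]), np.float64(-0.0013), np.float64(22.76)) [1.47258437e-02 3.90117883e-01 1.78526685e+00 1.16672633e-05
 9.66307570e-01 1.18819586e+00]
```

>>> servo_tool --plan '[{"offset":[0.001,0,0.06],"yaw":-0.001,"hand":26},{"offset":[0.001,0,0.12],"yaw":-0.001,"hand":26},{"offset":[0.001,0,0.17],"yaw":-0.001,"hand":26},{"offset":[0.001,0,0.21],"yaw":-0.001,"hand":26},{"offset":[0.001,0,0.24],"yaw":-0.001,"hand":26},{"offset":[0.001,0,0.258],"yaw":-0.001,"hand":26},{"offset":[0.001,0,0.267],"yaw":-0.001,"hand":26},{"offset":[0.001,0,0.27],"yaw":-0.001,"hand":26},{"offset":[0.001,0,0.271],"yaw":-0.001,"hand":26},{"offset":[0.001,0,0.271],"yaw":-0.001,"hand":26}]'

```text
time: 13.8
tool_pos: [0.6834, 0.0336, 0.0646]
orientation: [3.077, 0.633, 0.001]
wrist_force: [1.0, -0.4, -1.1]
grip_width: 0.391
finger_force: 25.0
```

>>> servo_tool --plan '[{"offset":[0,0,0.001],"yaw":0,"hand":26},{"offset":[0,0,0.001],"yaw":0,"hand":26},{"offset":[0,0,0.001],"yaw":0,"hand":45},{"offset":[0,0,0.001],"yaw":0,"hand":65},{"offset":[0,0,0.001],"yaw":0,"hand":91},{"offset":[0,0,0.001],"yaw":0,"hand":91},{"offset":[0,0,0.001],"yaw":0,"hand":91},{"offset":[0,0,-0.03],"yaw":0,"hand":91},{"offset":[0,0,-0.08],"yaw":0,"hand":91},{"offset":[0,0,-0.14],"yaw":0,"hand":91},{"offset":[0,0,-0.2],"yaw":0,"hand":91},{"offset":[0,0,-0.26],"yaw":0,"hand":91},{"offset":[0,0,-0.29],"yaw":0,"hand":91},{"offset":[0,0,-0.29],"yaw":0,"hand":91}]'

```text
time: 15.2
tool_pos: [0.6842, 0.0336, 0.2117]
orientation: [3.077, 0.633, 0.006]
wrist_force: [-0.0, 0.4, -1.0]
grip_width: 0.998
finger_force: 0.0
```

Run:
```python
from h import *
c=imaging.get_calibration("wrist"); im=imaging.snapshot("wrist"); cv2.imwrite("pics/w3.png",im[:,:,::-1])
g=cv2.cvtColor(im,cv2.COLOR_RGB2GRAY); x,y=proj(c,(.6828,.0334,.078)).astype(int); print(x,y)
for e in ells(g,x,y,60,150,12000,(50,70,90,110,130,150)): print(e,onz(c,e[1:3],.078))
t,M=tool(); print(t,go((.5733,-.113,.18),83),go((.5733,-.113,.055),83))
```

```text
281 201
(90, np.float64(282.34), np.float64(200.77), 24.0, 26.3) [0.68422178 0.03274818 0.078     ]
(110, np.float64(280.74), np.float64(192.32), 54.2, 60.9) [0.69083917 0.03713935 0.078     ]
[0.68324824 0.03354781 0.20962337] (array([-0.3178,  0.1825,  0.0589]), np.float64(-0.332), np.float64(23.24)) (array([-0.3181,  0.1824,  0.3089]), np.float64(-0.332), np.float64(23.24))
```

View pics/w3.png

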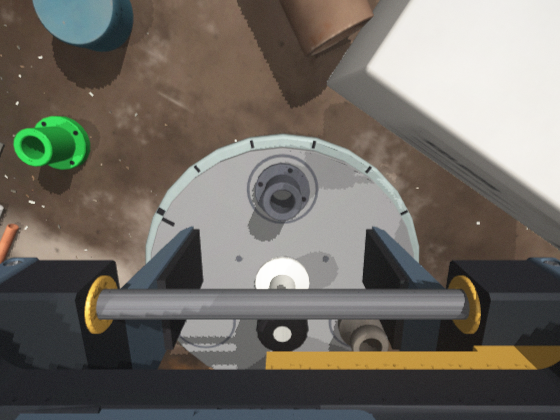

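The bush stands upright in ring A at (282,190). The pointer is still at the broad mark, about (166,216). Now the reducer, from C to B.

>>> servo_tool --plan '[{"offset":[-0.03,0.017,0],"yaw":-0.04,"hand":91},{"offset":[-0.07,0.04,0],"yaw":-0.08,"hand":91},{"offset":[-0.11,0.063,0],"yaw":-0.12,"hand":91},{"offset":[-0.15,0.086,0],"yaw":-0.16,"hand":91},{"offset":[-0.19,0.109,0],"yaw":-0.2,"hand":91},{"offset":[-0.23,0.132,0],"yaw":-0.24,"hand":91},{"offset":[-0.27,0.155,0],"yaw":-0.28,"hand":91},{"offset":[-0.3,0.173,0],"yaw":-0.31,"hand":91},{"offset":[-0.318,0.183,0],"yaw":-0.332,"hand":91},{"offset":[-0.318,0.183,0],"yaw":-0.332,"hand":91},{"offset":[-0.318,0.183,0.06],"yaw":-0.332,"hand":91},{"offset":[-0.318,0.183,0.12],"yaw":-0.332,"hand":91},{"offset":[-0.318,0.183,0.18],"yaw":-0.332,"hand":91},{"offset":[-0.318,0.183,0.23],"yaw":-0.332,"hand":91},{"offset":[-0.318,0.183,0.27],"yaw":-0.332,"hand":91},{"offset":[-0.318,0.183,0.295],"yaw":-0.332,"hand":91},{"offset":[-0.318,0.183,0.308],"yaw":-0.332,"hand":91},{"offset":[-0.318,0.183,0.308],"yaw":-0.332,"hand":91},{"offset":[-0.318,0.183,0.308],"yaw":-0.332,"hand":91}]'

```text
time: 17.15
tool_pos: [0.5735, -0.1132, 0.0555]
orientation: [2.353, 2.081, 0.001]
wrist_force: [-0.4, -0.7, -0.8]
grip_width: 0.997
finger_force: 0.0
```

>>> servo_tool --plan '[{"offset":[0,0,0],"yaw":0,"hand":60},{"offset":[0,0,0],"yaw":0,"hand":45},{"offset":[0,0,0],"yaw":0,"hand":45},{"offset":[0,0,0],"yaw":0,"hand":45},{"offset":[0,0,0],"yaw":0,"hand":45},{"offset":[0,0,0],"yaw":0,"hand":45},{"offset":[0,0,0],"yaw":0,"hand":45}]' --newtons 25

```text
time: 17.85
tool_pos: [0.5731, -0.1133, 0.0551]
orientation: [2.353, 2.082, 0.0]
wrist_force: [-0.6, -0.4, 1.2]
grip_width: 0.583
finger_force: 25.0
```

Run:
```python
from h import *
t,M=tool(); print(t,go((.5022,.055,.195),143),go((.5022,.055,t[2]),143))
```

```text
[ 0.57314013 -0.11329398  0.05505015] (array([ 0.3168, -0.1818, -0.2799]), np.float64(-0.3333), np.float64(83.0)) (array([ 0.3168, -0.1818, -0.    ]), np.float64(-0.3333), np.float64(83.0))
```

>>> servo_tool --plan '[{"offset":[0,0,-0.03],"yaw":0,"hand":45},{"offset":[0,0,-0.08],"yaw":0,"hand":45},{"offset":[0,0,-0.14],"yaw":0,"hand":45},{"offset":[0,0,-0.2],"yaw":0,"hand":45},{"offset":[0,0,-0.25],"yaw":-0.02,"hand":45},{"offset":[0.03,-0.017,-0.27],"yaw":-0.05,"hand":45},{"offset":[0.07,-0.04,-0.27],"yaw":-0.09,"hand":45},{"offset":[0.11,-0.063,-0.27],"yaw":-0.13,"hand":45},{"offset":[0.15,-0.086,-0.27],"yaw":-0.17,"hand":45},{"offset":[0.19,-0.109,-0.27],"yaw":-0.21,"hand":45},{"offset":[0.23,-0.132,-0.27],"yaw":-0.25,"hand":45},{"offset":[0.27,-0.155,-0.27],"yaw":-0.29,"hand":45},{"offset":[0.3,-0.173,-0.27],"yaw":-0.32,"hand":45},{"offset":[0.317,-0.182,-0.27],"yaw":-0.333,"hand":45},{"offset":[0.317,-0.182,-0.27],"yaw":-0.333,"hand":45},{"offset":[0.317,-0.182,-0.2],"yaw":-0.333,"hand":45},{"offset":[0.317,-0.182,-0.14],"yaw":-0.333,"hand":45},{"offset":[0.317,-0.182,-0.09],"yaw":-0.333,"hand":45},{"offset":[0.317,-0.182,-0.05],"yaw":-0.333,"hand":45},{"offset":[0.317,-0.182,-0.05],"yaw":-0.333,"hand":45}]'

```text
time: 19.85
tool_pos: [0.5009, 0.0544, 0.078]
orientation: [-1.001, -2.974, 0.002]
wrist_force: [-0.4, -1.0, -1.3]
grip_width: 0.583
finger_force: 25.0
```

>>> servo_tool --plan '[{"offset":[0,0,0.02],"yaw":0,"hand":45},{"offset":[0,0,0.035],"yaw":0,"hand":45},{"offset":[0,0,0.044],"yaw":0,"hand":45},{"offset":[0,0,0.049],"yaw":0,"hand":45},{"offset":[0,0,0.05],"yaw":0,"hand":45},{"offset":[0,0,0.05],"yaw":0,"hand":45}]'

```text
time: 20.45
tool_pos: [0.5022, 0.0552, 0.0552]
orientation: [0.998, 2.978, 0.0]
wrist_force: [0.2, 0.8, -2.3]
grip_width: 0.582
finger_force: 25.0
```

>>> servo_tool --plan '[{"offset":[0,0,0.001],"yaw":0,"hand":45},{"offset":[0,0,0.002],"yaw":0,"hand":45},{"offset":[0,0,0.002],"yaw":0,"hand":60},{"offset":[0,0,0.002],"yaw":0,"hand":75},{"offset":[0,0,0.002],"yaw":0,"hand":91},{"offset":[0,0,0.002],"yaw":0,"hand":91},{"offset":[0,0,0.002],"yaw":0,"hand":91},{"offset":[0,0,-0.03],"yaw":0,"hand":91},{"offset":[0,0,-0.08],"yaw":0,"hand":91},{"offset":[0,0,-0.14],"yaw":0,"hand":91},{"offset":[0,0,-0.2],"yaw":0,"hand":91},{"offset":[0,0,-0.26],"yaw":0,"hand":91},{"offset":[0,0,-0.3],"yaw":0,"hand":91},{"offset":[0,0,-0.3],"yaw":0,"hand":91}]'

```text
time: 21.85
tool_pos: [0.5034, 0.0552, 0.2076]
orientation: [0.997, 2.975, 0.003]
wrist_force: [-0.2, -0.5, -0.2]
grip_width: 0.997
finger_force: 0.0
```

Run:
```python
from h import *
c=imaging.get_calibration("wrist"); im=imaging.snapshot("wrist"); cv2.imwrite("pics/w4.png",im[:,:,::-1])
g=cv2.cvtColor(im,cv2.COLOR_RGB2GRAY); x,y=proj(c,(.5022,.055,.074)).astype(int); print(x,y)
for e in ells(g,x,y,60,150,12000,(50,70,90,110,130,150)): print(e,onz(c,e[1:3],.074))
t,M=tool(); print(t,go((.586,-.009,.20),83),go((.586,-.009,.115),83))
```

```text
280 197
(110, np.float64(281.18), np.float64(198.65), 25.0, 26.8) [0.50358962 0.05464459 0.074     ]
(130, np.float64(281.15), np.float64(198.57), 26.0, 27.4) [0.50351422 0.05466802 0.074     ]
[0.50259329 0.05516925 0.20586367] (array([-0.2104, -0.0019,  0.0121]), np.float64(0.333), np.float64(142.94)) (array([-0.2101, -0.0022,  0.1821]), np.float64(0.333), np.float64(142.94))
```

View pics/w4.png

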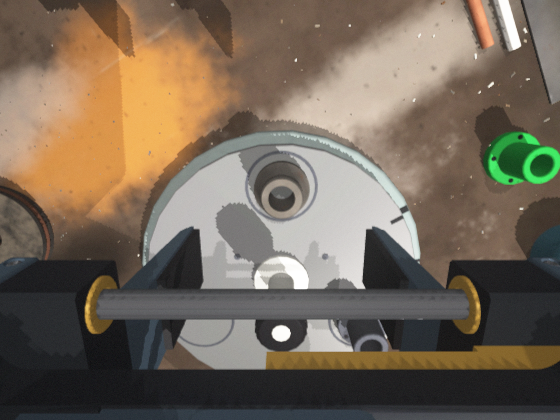

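The reducer stands upright in ring B at (281,190), and the bush is in ring A at about (360,330). The pointer is at its mark, (400,214). Now the knob.

>>> servo_tool --plan '[{"offset":[-0.04,0,0],"yaw":0,"hand":91},{"offset":[-0.09,0,0],"yaw":0,"hand":91},{"offset":[-0.14,-0.001,0],"yaw":0,"hand":91},{"offset":[-0.18,-0.002,0],"yaw":0,"hand":91},{"offset":[-0.21,-0.002,0],"yaw":0,"hand":91},{"offset":[-0.21,-0.002,0],"yaw":0,"hand":91},{"offset":[-0.21,-0.002,0.05],"yaw":0,"hand":91},{"offset":[-0.21,-0.002,0.1],"yaw":0,"hand":91},{"offset":[-0.21,-0.002,0.14],"yaw":0,"hand":91},{"offset":[-0.21,-0.002,0.17],"yaw":0,"hand":91},{"offset":[-0.21,-0.002,0.182],"yaw":0,"hand":91},{"offset":[-0.21,-0.002,0.182],"yaw":0,"hand":91},{"offset":[-0.21,-0.002,0.182],"yaw":0,"hand":91}]'

```text
time: 23.2
tool_pos: [0.5856, -0.0089, 0.1146]
orientation: [0.998, 2.978, 0.0]
wrist_force: [0.1, -0.1, 0.4]
grip_width: 0.997
finger_force: 0.0
```

>>> servo_tool --plan '[{"offset":[0,0,0],"yaw":0,"hand":60},{"offset":[0,0,0],"yaw":0,"hand":45},{"offset":[0,0,0],"yaw":0,"hand":34},{"offset":[0,0,0],"yaw":0,"hand":34},{"offset":[0,0,0],"yaw":0,"hand":34},{"offset":[0,0,0],"yaw":0,"hand":34},{"offset":[0,0,0],"yaw":0,"hand":34},{"offset":[0,0,0],"yaw":0,"hand":34}]' --newtons 35

```text
time: 24.0
tool_pos: [0.5858, -0.0083, 0.114]
orientation: [0.999, 2.978, 0.002]
wrist_force: [5.2, 8.7, -3.5]
grip_width: 0.477
finger_force: 35.0
```

Run:
```python
from h import *
s=env.get_state(); print({k:np.round(v,3).tolist() for k,v in s.items()}, go((.586,-.009,.115),71))
```

```text
{'time': 24.0, 'joint_positions': [-0.054, 0.372, 2.012, 0.001, 0.756, -0.979], 'qvel': [0.001, -0.0, 0.001, -0.0, 0.003, -0.001], 'tau': [-4.95, -67.239, -32.015, -1.295, 0.973, -0.003], 'tool_pos': [0.586, -0.008, 0.114], 'orientation': [0.999, 2.978, 0.002], 'wrist_force': [5.174, 8.748, -3.453], 'moment': [1.247, -0.751, -0.054], 'finger_force': 35.002, 'grip_width': 0.477} (array([-0.0012, -0.0009, -0.002 ]), np.float64(0.3996), np.float64(142.92))
```

>>> servo_tool --plan '[{"offset":[0,0.002,0],"yaw":0,"hand":34},{"offset":[0,0.002,0],"yaw":0.008,"hand":34},{"offset":[0,0.002,0],"yaw":0.02,"hand":34},{"offset":[0,0.002,0],"yaw":0.032,"hand":34},{"offset":[0,0.002,0],"yaw":0.044,"hand":34},{"offset":[0,0.002,0],"yaw":0.056,"hand":34},{"offset":[0,0.002,0],"yaw":0.068,"hand":34},{"offset":[0,0.002,0],"yaw":0.08,"hand":34},{"offset":[0,0.002,0],"yaw":0.092,"hand":34},{"offset":[0,0.002,0],"yaw":0.104,"hand":34},{"offset":[0,0.002,0],"yaw":0.116,"hand":34},{"offset":[0,0.002,0],"yaw":0.126,"hand":34},{"offset":[0,0.002,0],"yaw":0.133,"hand":34},{"offset":[0,0.002,0],"yaw":0.133,"hand":34},{"offset":[0,0.002,0],"yaw":0.133,"hand":34}]'

```text
time: 25.5
tool_pos: [0.5859, -0.0082, 0.114]
orientation: [1.594, 2.707, 0.0]
wrist_force: [1.1, 1.0, 0.6]
grip_width: 0.474
finger_force: 35.0
```

Run:
```python
from h import *
s=env.get_state(); print({k:np.round(s[k],3).tolist() for k in("moment","wrist_force","grip_width","joint_positions")}, go((.586,-.009,.115),71))
im=imaging.snapshot("top"); c=imaging.get_calibration("top")
h=cv2.cvtColor(im,cv2.COLOR_RGB2GRAY)
cv2.imwrite("pics/t2.png",cv2.resize(im[130:255,200:335,::-1],None,fx=4.4,fy=4.4,interpolation=cv2.INTER_CUBIC))
```

```text
{'moment': [0.023, -0.207, -0.007], 'wrist_force': [1.119, 0.989, 0.648], 'grip_width': 0.474, 'joint_positions': [-0.054, 0.373, 2.011, 0.0, 0.757, -0.56]} (array([-0.0016, -0.0007, -0.0021]), np.float64(0.2667), np.float64(119.01))
```

View pics/t2.png

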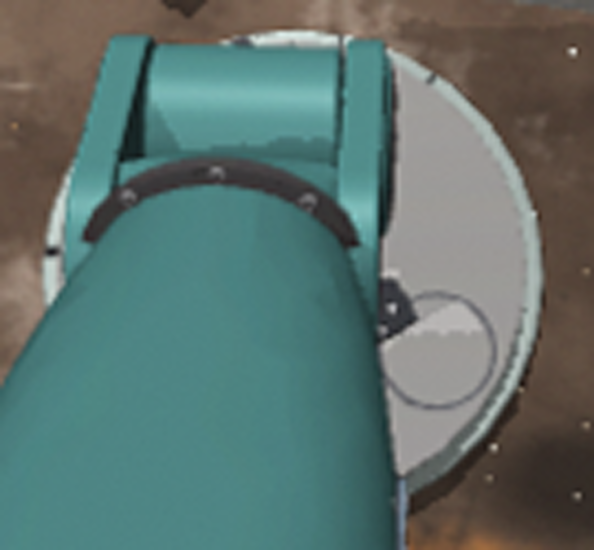

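The arm hides most of the table. Seat C has moved from crop (458,284) to (437,350), about 24° clockwise, so the plate made one click without slipping. I'll turn on to the second and third stops.

>>> servo_tool --plan '[{"offset":[0,0,0],"yaw":0.008,"hand":34},{"offset":[0,0,0],"yaw":0.02,"hand":34},{"offset":[0,0,0],"yaw":0.032,"hand":34},{"offset":[0,0,0],"yaw":0.044,"hand":34},{"offset":[0,0,0],"yaw":0.056,"hand":34},{"offset":[0,0,0],"yaw":0.068,"hand":34},{"offset":[0,0,0],"yaw":0.08,"hand":34},{"offset":[0,0,0],"yaw":0.092,"hand":34},{"offset":[0,0,0],"yaw":0.104,"hand":34},{"offset":[0,0,0],"yaw":0.116,"hand":34},{"offset":[0,0,0],"yaw":0.126,"hand":34},{"offset":[0,0,0],"yaw":0.133,"hand":34},{"offset":[0,0,0],"yaw":0.133,"hand":34}]'

```text
time: 26.85
tool_pos: [0.586, -0.0081, 0.114]
orientation: [2.122, 2.316, 0.0]
wrist_force: [2.8, 1.6, -0.1]
grip_width: 0.476
finger_force: 35.0
```

>>> servo_tool --plan '[{"offset":[0,0,0],"yaw":0.008,"hand":34},{"offset":[0,0,0],"yaw":0.02,"hand":34},{"offset":[0,0,0],"yaw":0.032,"hand":34},{"offset":[0,0,0],"yaw":0.044,"hand":34},{"offset":[0,0,0],"yaw":0.056,"hand":34},{"offset":[0,0,0],"yaw":0.068,"hand":34},{"offset":[0,0,0],"yaw":0.08,"hand":34},{"offset":[0,0,0],"yaw":0.092,"hand":34},{"offset":[0,0,0],"yaw":0.104,"hand":34},{"offset":[0,0,0],"yaw":0.116,"hand":34},{"offset":[0,0,0],"yaw":0.126,"hand":34},{"offset":[0,0,0],"yaw":0.133,"hand":34},{"offset":[0,0,0],"yaw":0.133,"hand":34},{"offset":[0,0,0],"yaw":0.133,"hand":34},{"offset":[0,0,0],"yaw":0.133,"hand":34},{"offset":[0,0,0],"yaw":0.133,"hand":34}]'

```text
time: 28.45
tool_pos: [0.5861, -0.0082, 0.114]
orientation: [2.556, 1.826, 0.001]
wrist_force: [4.9, 0.8, -1.7]
grip_width: 0.471
finger_force: 35.0
```

Run:
```python
from h import *
s=env.get_state(); print({k:np.round(s[k],3).tolist() for k in("time","moment","wrist_force","grip_width","finger_force")}, go((.586,-.009,.115),71))
a=imaging.snapshot("wrist"); b=imaging.snapshot("top"); c=imaging.get_calibration("wrist")
d=np.radians(-72)
for n,p in dict(reducer=(.5033,.0548,.074),bush=(.684,.0328,.078)).items():
    v=np.array(p[:2])-(.586,-.009); q=np.array([[np.cos(d),-np.sin(d)],[np.sin(d),np.cos(d)]])@v+(.586,-.009)
    print(n,q.round(3),proj(c,(*q,p[2])),proj(imaging.get_calibration("top"),(*q,p[2])))
b=cv2.resize(b[130:255,200:335],(454,420),interpolation=cv2.INTER_CUBIC)
cv2.imwrite("pics/end.png",cv2.resize(np.hstack([a,b])[:,:,::-1],(800,331)))
```

```text
{'time': 28.45, 'moment': [0.224, -0.76, -0.019], 'wrist_force': [4.868, 0.792, -1.702], 'grip_width': 0.471, 'finger_force': 35.0} (array([-0.0017,  0.0003, -0.002 ]), np.float64(0.0005), np.float64(71.08))
reducer [0.621 0.089] [283.42565818  60.97318807] [227.61579884 176.15344517]
bush [ 0.656 -0.089] [420.99482164 318.4826418 ] [294.33762801 160.81318975]
```

View pics/end.png

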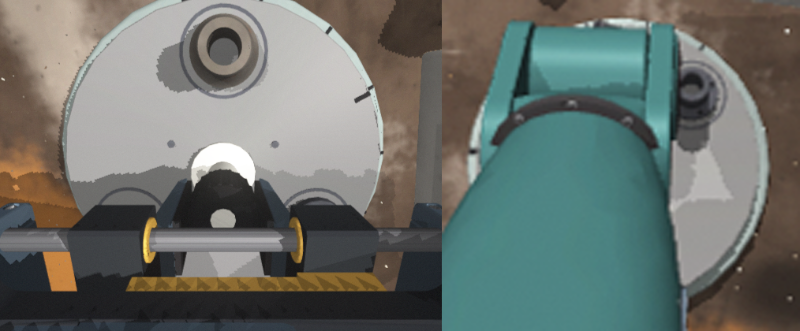

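The reducer is upright in its ring at left-panel (224,43), about 1 px from the position predicted for 72°. The bush is upright at right-panel (700,88). Moment about the axis is about 0 and the grip is 35 N, so the plate is seated in the third stop. Handing in.

```bash
python3 -c "
from rig import env
print(env.sign_off())"
```

```text
the job is handed in; nothing more can be done
None
```

I swapped the reducer and the bush into each other's rings, turned the plate clockwise to the third stop and handed the job in at about 28.6 s with the knob still gripped at 35 N; the final pictures match that, though the sign-off gave no verdict.

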